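# Gauge a specimen and hold the camera up for its picture

### The job

Record the specimen that stands under the height gauge's foot: first push the gauge down its column until it rests on the stop collar, so that its sprung foot sits on the specimen and reads its height, and leave it there. Then grip the camera by the black grip so that the red release button is squeezed right in, pull the mast up past its first stop to its second stop at the end of its travel, and finish while still holding the camera up there with the button squeezed, so that the picture can be taken. Leave the specimens where they stand and everything else on the bench alone.

Things in the scene. Friction and masses are not known exactly. Their poses are not given: they have to be found in the camera images.
- gauge: Height gauge, fixed: grey granite base plate 170 mm (own y) x 150 mm (own x) x 20 mm, a 24 mm steel column 60 mm along own +x from the origin, its top 185 mm above the bench, with an aluminium stop collar, and a grey carriage with a round digital indicator sliding stiffly on the column above the collar. Origin on the bench straight below the foot; z up.
- gauge_cap (a point): Centre of the top face of the blue press cap (26 mm across) on top of the gauge's indicator: push straight down here. It moves with the carriage, from 195 mm (raised) to 150 mm (on the collar) above the bench.
- gauge_carriage (a joint): How far (m) the gauge's carriage is pushed down its column: 0 at the top, 0.045 resting on the stop collar. It starts between 0 and 0.015 and stays where it is left, also against the foot's spring. Pushing it down takes 4 to 8 N, until the collar stops it dead.
- gauge_foot_tip (a point): Centre of the underside of the gauge's sprung foot, a steel tip 11 mm across straight below the cap (130 mm below it when the foot is free). With the carriage on the collar the free foot would just touch the base plate.
- gauge_foot (a joint): How far (m) the foot is pushed up into the indicator against its soft spring (1 N free, 2.6 N at 20 mm): 0 free, at most 0.028. With the carriage on the collar this is the reading: the height of the specimen under the foot.
- camera_stand: Camera stand, fixed: grey steel foot plate 140 mm (own x) x 120 mm x 14 mm and a dark upright outer tube with a black collar (36 mm across, top 135 mm above the bench), in which the mast slides. Origin on the bench below the mast's axis; z up. On a bracket on the grip's +x side the mast carries a white macro camera, 46 mm wide, 60 to 140 mm from the axis.
- camera_grip (a point): Centre of the black grip block on top of the mast, at the button's height: 172 mm above the bench when parked. The grip is 26 mm (own x) by 36 mm (own y), from 27 mm below to 23 mm above this point; the release button is in its -y face. The camera beside it reaches no higher than 25 mm above this point. Grip from above, one finger on the button, the other on the opposite face.
- button_face (a point): Centre of the outer face of the red release button (14 mm wide, 26 mm tall). Free, it stands 7 mm out of the grip's -y face (43 mm over grip and button); squeezed right in it stands 1 mm out (37 mm).
- camera_button (a joint): How far (m) the button is squeezed in: 0 free, 0.006 right in; 4 N to start, 9 N right in, springs back. From about 0.003 on, the catch pin is clear of the tube wall.
- camera_mast (a joint): How far (m) the mast is pulled up: 0 parked, 0.050 first stop, 0.110 second stop, the end of its travel. A spring pin worked by the button catches it at 0 and, if the button is let out, at the first stop. The second stop has no catch: let go there, the mast sinks under the camera's weight (about 0.4 to 0.6 kg; slight friction, drag 25 N s/m).
- specimen_a_center (a point): Centre of a test specimen: white ceramic disc 30 mm across and 12 mm high, standing on the gauge's base plate. One of the three specimens stands under the foot, the other two wait 57 mm from it at either side.
- specimen_b_center (a point): Centre of a test specimen: brass disc 30 mm across and 16 mm high, standing on the gauge's base plate. One of the three specimens stands under the foot, the other two wait 57 mm from it at either side.
- specimen_c_center (a point): Centre of a test specimen: aluminium disc 30 mm across and 20 mm high, standing on the gauge's base plate. One of the three specimens stands under the foot, the other two wait 57 mm from it at either side.
- beaker_mid (a point): Bystander, to be left alone: empty glass beaker, 64 mm across, 85 mm tall. The point is its middle, half-way up.
- vial_mid (a point): Bystander, to be left alone: small glass vial with a white cap, 28 mm across, 50 mm tall. The point is its middle, half-way up.
- wash_bottle_mid (a point): Bystander, to be left alone: white plastic bottle with a red cap, 68 mm across, 170 mm tall. The point is its middle, half-way up.
- dropper_mid (a point): Bystander, to be left alone: small white dropper bottle with a green cap, 30 mm across, 75 mm tall. The point is its middle, half-way up.
- calipers_mid (a point): Bystander, to be left alone: digital calipers lying flat, 230 mm long, 12 mm high. The point is its middle, half-way up.
- tweezers_mid (a point): Bystander, to be left alone: steel tweezers lying flat, 120 mm long, 8 mm high. The point is its middle, half-way up.
There are look-alikes about, which are no part of the job. Leave any pink look-alike of the camera_stand alone.

How it is judged:
On the way, in this order (a step that is already met when the one before it is completed fails the run):
1. the gauge rests on its collar and its foot reads the height of the specimen under it (value of joint gauge_carriage above 0.0433 m and ((horizontal distance between specimen_a_center and gauge_foot_tip below 0.012 m and value of joint gauge_foot between 0.0095 and 0.0135 m) or (horizontal distance between specimen_b_center and gauge_foot_tip below 0.012 m and value of joint gauge_foot between 0.0135 and 0.0175 m) or (horizontal distance between specimen_c_center and gauge_foot_tip below 0.012 m and value of joint gauge_foot between 0.0175 and 0.0215 m))), for 0.2 s.
2. the camera's release button is squeezed in by the fingers while the mast is still parked (value of joint camera_button above 0.004 m and value of joint camera_mast below 0.008 m and contact force between the fingers and camera_mast above 2 N), for 0.1 s.
3. with the button kept in, the mast is pulled past its first stop (value of joint camera_button above 0.003 m and value of joint camera_mast above 0.06 m), for 0.1 s.
At the end, for the whole second after the job is handed in: The mast is still, within 4 mm of its second stop (110 mm), held by the fingers with over 3 N and the button over 4 mm in; the gauge is within 1.7 mm of its collar, its foot over a specimen and reading that specimen's height, 2.5 mm less to 1.5 mm more (all of step 1 and value of joint camera_mast above 0.106 m and value of joint camera_button above 0.004 m and contact force between the fingers and camera_mast above 3 N and not (velocity of joint camera_mast above 0.01 m/s) and not (velocity of joint camera_mast below -0.01 m/s)); the arm keeps its last pose, push and grip.
It fails at once if a specimen is pushed more than 10 mm from where it stood (distance of any of specimen_a_center, specimen_b_center, specimen_c_center from where it was at the start of the episode above 0.01 m).
It fails at once if something else on the bench is moved more than 20 mm (distance of any of beaker_mid, vial_mid, wash_bottle_mid, dropper_mid, calipers_mid, tweezers_mid from where it was at the start of the episode above 0.02 m).
It also fails if it takes over 45 s, if anything falls off the work surface, if the arm or the gripper's body presses on something with over 40 N, if the wrist force passes 120 N, or if a joint passes its speed limit or range.

### The arm

A 6-joint arm with a two-finger parallel gripper is mounted at the origin on the work surface. World frame = base frame: x ahead of the robot, y to its left, z up, the work surface at z = 0. Lengths are in m, angles in rad, forces in N, time in s.
With the tool pointing down it reaches from about 0.325 to 0.9 m from the base axis. Payload 6.1 kg.
Tool frame: the origin (TCP) lies at the very end of the fingers, on their centre line; the grasp point (between the pads) lies behind it (bot.grip_point_offset is the z of the grasp point in the tool frame, in m); z points along the fingers, y is the line along which they close (so a half turn about z gives the same grasp; the last joint's range is limited). The gripper opens to 85 mm and grips with 20 to 120 N. Pads are 22 mm wide; open, the fingers measure 114 mm over their backs; the gripper's body (76 mm by 85 mm) begins 54 mm behind the grasp point. The pads swing forward as they close: fully open they stand 13 mm farther back than shut.
Start: joints at [-1.391, 0.22, 1.526, -0, 1.395, -0.126], TCP at [0.188, -0.596, 0.231] pointing down, gripper open.
Joint ranges: [-2.98, 2.98], [-0.91, 2.08], [0.09, 2.57], [-1.24, 4.39], [0.2, 2.65], [-2.68, 2.68]. Speed limits (rad/s): [2.57, 2.57, 3.01, 3.14, 3.14, 3.14].

### API

Orientations are given as [roll, pitch, yaw] about the fixed x, y, z axes, in that order (R = Rz(yaw) Ry(pitch) Rx(roll)).
In Python, from plant import bot gives the robot as it stands.
- The arm moves only by the tool apply_moves, never from a script. Its argument "moves" is a list of rows, each an object of numbers: "dx", "dy", "dz": the shift along the tool's x, y, z in mm; "ax", "ay", "az": the turn, a rotation vector about the tool's x, y, z in rad. A call has 1 to 20 rows; each row is the pose to reach, as a shift and turn from the pose commanded when the call began, along the tool's axes at that moment; what a row does not reach only later rows make up. A row lasts 1/10 s, in which the tool goes at most 50 mm and 8.59 degrees, less where a joint would pass 70% of its speed; a pose out of reach is approached as far as the arm can. A call with a gripper value outside its range is refused whole. "jaw" is the finger opening in mm, from 0 to 85.4, set as the call begins (left out, the last holds). The fingers move at their own pace and stop on an object; "newtons" is the grip in N (left out, the last holds). Time passes only in rows, so rows that repeat a pose let the fingers close. It gives the time, the measured TCP pose, the force, the opening and the grip force at its end, in the units of the state.
- bot.state(): the state, without advancing time (a new reading comes with each control period).
- bot.camera(name): name is "scene" or "top" or "wrist"; returns the picture (384x512x3 uint8, blue, green, red); there is no depth.
- bot.camera_model(name): a dict with "intrinsics" (3x3 intrinsics, pixels), "R" (3x3) and "t" (3): a world point X has camera coordinates R X + t. Camera axes: x right, y down, z forward; pixel columns grow to the right and rows downward; lengths in m; the calibration is good to about 2 mm. The wrist camera is an equidistant fisheye: a pixel r from the principal point sees the ray r / f radians off the axis. A picture is of the moment at which its call begins: read the wrist's pose just before it. camera_model takes no time and is no camera call; for the wrist camera it gives the pose at the moment of the call.
- bot.job_done(): hands the job in; it is judged then, once.
Trained networks look in the newest picture that a camera, given by its name, has taken for a name from the list of things; names that differ only in an ending like _2 or _b are one class to them, and where a whole thing is asked for, a point or a joint stands for the part that bears it (a point fixed in the world has none). Each returns a list of dicts, best first, with "score" (0 to 1); they miss things now and then, are a little off and sometimes report something else, mostly with a low value. They report only what shows in the picture. A call takes as long as a camera call. They do not tell look-alikes from the thing itself.
- bot.regions_of(camera, query): "mask" (384x512 bool, what is visible of it) and "rect" ([centre column, centre row, width, height] in pixels, round what is visible of it).
The state is a dict: "time": time; "joint_positions": joint angles; "qvel": joint speeds; "tau": joint torques, N m; "eef_pos": TCP position; "tool_rot": TCP orientation; "force": force on the tool from outside, world axes, zero at the start; "torque": the same for the moment, N m; "finger_gap": finger opening in m; "finger_force": force on a finger pad.
Only numpy, scipy, OpenCV 4.12 (cv2) and the standard library are available. Lean on these libraries where they do the work, as an engineer would, in place of code of your own. Each camera call takes 0.05 s, during which the arm holds its last target. There are 200 camera calls.

## Working session

There is one attempt and no reset: what is moved stays moved. The work goes in short steps, Python scripts to look and compute and a tool call to move; the robot and the scene stay as the last step left them, time stands still between calls to the robot, and variables do not carry over. Pictures are saved under pics/ and viewed, at most 10 in all, crops included, and the job is handed in when it is done.

Besides the shell and the picture viewer there is one more tool, called after "Emit:" as a command line: name --argument value ..., lists and objects as JSON in quotes. apply_moves: Moves the arm, as the interface text tells. Its arguments: {"type":"object","properties":{"moves":{"type":"array"},"jaw":{"type":"number"},"newtons":{"type":"number"}},"required":["moves"]}

```bash
mkdir -p pics
python3 - <<'E'
from plant import bot
import cv2,numpy as np
s=bot.state();print(s['time'],s['eef_pos'],s['tool_rot'],s['finger_gap'],bot.grip_point_offset)
for c in ['scene','top']:
    im=bot.camera(c);cv2.imwrite(f'pics/{c}0.png',im)
    m=bot.camera_model(c);print(c,np.round(m['intrinsics'],1).tolist(),np.round(m['R'],3).tolist(),np.round(m['t'],3).tolist())
    for q in ['gauge_cap','camera_grip','button_face','camera_stand','gauge','specimen_a_center']:
        print(q,[(round(r['score'],2),np.round(r['rect'],0).tolist()) for r in bot.regions_of(c,q)])
a=cv2.imread('pics/scene0.png');b=cv2.imread('pics/top0.png')
E
```

```text
0.0 [ 0.18803895 -0.59539743  0.23020293] [-3.13964264e+00 -2.39255318e-04  3.05812321e-01] 0.08548619976358961 -0.0187
scene [[467.6, 0.0, 251.1], [0.0, 467.6, 194.6], [0.0, 0.0, 1.0]] [[-0.663, 0.748, 0.001], [0.628, 0.558, -0.542], [-0.406, -0.359, -0.84]] [0.356, -0.232, 1.448]
gauge_cap [(0.67, [302.0, 255.0, 52.0, 52.0])]
camera_grip [(0.78, [225.0, 187.0, 49.0, 61.0]), (0.71, [261.0, 105.0, 43.0, 47.0])]
button_face [(0.54, [204.0, 172.0, 5.0, 10.0]), (0.45, [243.0, 92.0, 4.0, 9.0])]
camera_stand [(0.65, [253.0, 118.0, 66.0, 77.0]), (0.59, [222.0, 199.0, 60.0, 83.0]), (0.47, [401.0, 298.0, 16.0, 17.0])]
gauge [(0.84, [290.0, 274.0, 90.0, 91.0])]
specimen_a_center [(0.47, [182.0, 145.0, 66.0, 51.0]), (0.25, [228.0, 186.0, 48.0, 62.0])]
top [[467.5, 0.0, 256.4], [0.0, 467.5, 189.3], [0.0, 0.0, 1.0]] [[-0.027, -1.0, 0.015], [-0.985, 0.024, -0.17], [0.17, -0.019, -0.985]] [-0.005, 0.534, 1.206]
gauge_cap [(0.68, [180.0, 175.0, 45.0, 32.0]), (0.31, [240.0, 110.0, 27.0, 38.0])]
camera_grip [(0.97, [331.0, 285.0, 68.0, 23.0]), (0.85, [280.0, 176.0, 67.0, 26.0])]
button_face []
camera_stand [(0.94, [332.0, 286.0, 72.0, 51.0]), (0.79, [283.0, 192.0, 72.0, 57.0])]
gauge [(0.98, [195.0, 183.0, 68.0, 75.0])]
specimen_a_center [(0.62, [199.0, 205.0, 16.0, 13.0])]
```

View pics/scene0.png

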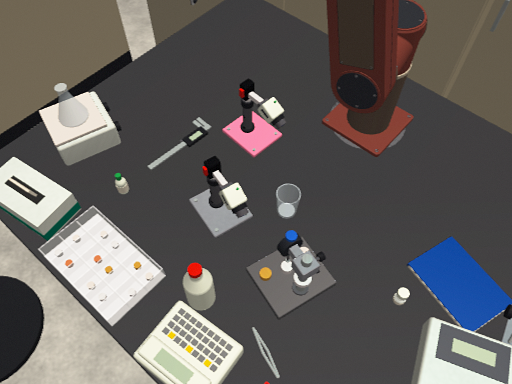

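View pics/top0.png

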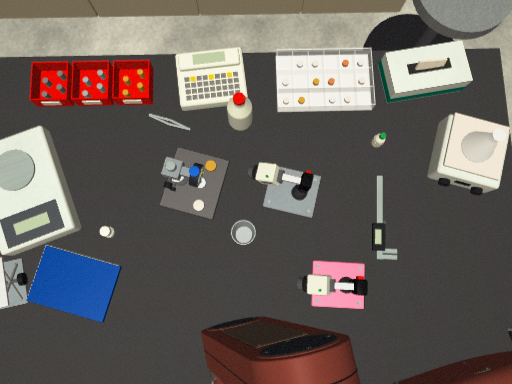

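The top view shows the gauge with its blue cap at (194,171), the grey stand with its grip at (306,183) and its red button on the far side at (309,173), and the pink look-alike at (350,285). The scene view shows the cap at (291,237) and the grey stand's button at (208,168).

```bash
cat > h.py <<'E'
import numpy as np,cv2
from scipy.optimize import least_squares
def ray(m,uv):
    K=np.array(m['intrinsics']);R=np.array(m['R']);t=np.array(m['t'])
    d=np.array([(uv[0]-K[0,2])/K[0,0],(uv[1]-K[1,2])/K[1,1]])
    if m.get('fish'):
        r=np.hypot(*d);v=np.r_[d/max(r,1e-9)*np.sin(r),np.cos(r)]
    else: v=np.r_[d,1.]
    return -R.T@t,R.T@(v/np.linalg.norm(v))
def tri(rs):
    A=0;b=0
    for c,d in rs:
        P=np.eye(3)-np.outer(d,d);A=A+P;b=b+P@c
    X=np.linalg.solve(A,b)
    return X,[round(1e3*np.linalg.norm((np.eye(3)-np.outer(d,d))@(X-c)),1) for c,d in rs]
def atz(r,z): c,d=r; return c+d*(z-c[2])/d[2]
def blobs(im,lo,hi,box=None,amin=4):
    h=cv2.cvtColor(im,cv2.COLOR_BGR2HSV);m=cv2.inRange(h,np.array(lo),np.array(hi))
    if box: k=np.zeros_like(m);x0,y0,x1,y1=box;k[y0:y1,x0:x1]=255;m&=k
    n,l,s,c=cv2.connectedComponentsWithStats(m)
    return [(c[i].round(1).tolist(),s[i].tolist()) for i in range(1,n) if s[i][4]>=amin],l
E
python3 - <<'E'
from plant import bot
from h import *
S=cv2.imread('pics/scene0.png');T=cv2.imread('pics/top0.png')
ms,mt=bot.camera_model('scene'),bot.camera_model('top')
B=([105,150,60],[125,255,255]);R=([0,170,90],[6,255,255])
bs=blobs(S,*B,(275,220,310,255))[0];bt=blobs(T,*B,(180,155,210,185))[0]
rs=blobs(S,*R,(195,150,225,180))[0];rt=blobs(T,*R,(295,160,325,200))[0]
print(bs,bt,rs,rt)
mx=lambda l:max(l,key=lambda e:e[1][4])[0]
print('cap',tri([ray(ms,mx(bs)),ray(mt,mx(bt))]))
print('button',tri([ray(ms,mx(rs)),ray(mt,mx(rt))]))
# plates
for nm,p in dict(grip=(306,182),cam=(267,174)).items(): print(nm,atz(ray(mt,p),.195))
cv2.imwrite('pics/crop.png',np.hstack([cv2.resize(S[130:300,170:340],(400,400),interpolation=2),cv2.resize(T[130:240,150:330],(400,244),interpolation=2) if 0 else cv2.resize(T[110:290,150:330],(400,400),interpolation=2)]))
E
```

```text
[([291.0, 235.6], [285, 230, 13, 12, 122])] [([194.0, 170.8], [189, 165, 11, 12, 98])] [([204.8, 170.3], [202, 166, 6, 10, 41])] [([307.9, 171.4], [306, 170, 5, 4, 13])]
cap (array([0.55661339, 0.1321267 , 0.18879803]), [np.float64(0.8), np.float64(0.8)])
button (array([ 0.55077057, -0.13967284,  0.17528384]), [np.float64(2.2), np.float64(2.2)])
grip [ 0.52243665 -0.13323546  0.195     ]
cam [ 0.54388877 -0.04165774  0.195     ]
```

View pics/crop.png

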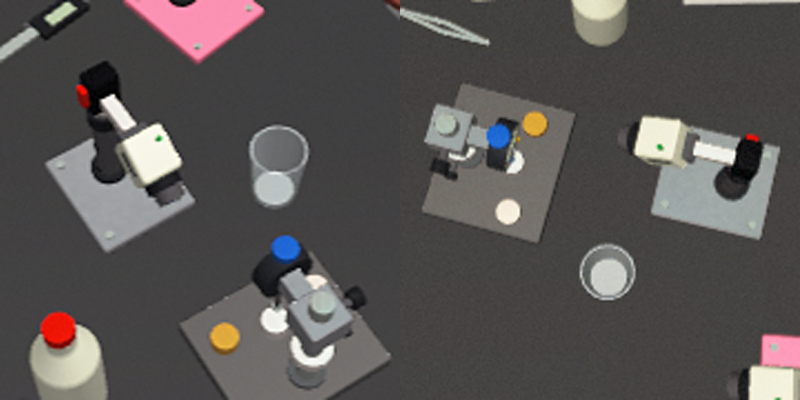

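The crop confirms the tri-measured cap at about (0.557, 0.132, 0.189). The grey stand's yaw is about 77°, with its button facing away from the robot. I'm going above the stand for a closer look.

Emit:
apply_moves --moves '[{"dz": -50}, {"dz": -100}, {"dx": 460, "dy": -345, "dz": -130, "az": -1.03}, {"dx": 460, "dy": -345, "dz": -130, "az": -1.03}, {"dx": 460, "dy": -345, "dz": -130, "az": -1.03}, {"dx": 460, "dy": -345, "dz": -130, "az": -1.03}, {"dx": 460, "dy": -345, "dz": -130, "az": -1.03}, {"dx": 460, "dy": -345, "dz": -130, "az": -1.03}, {"dx": 460, "dy": -345, "dz": -130, "az": -1.03}, {"dx": 460, "dy": -345, "dz": -130, "az": -1.03}, {"dx": 460, "dy": -345, "dz": -130, "az": -1.03}, {"dx": 460, "dy": -345, "dz": -130, "az": -1.03}, {"dx": 460, "dy": -345, "dz": -130, "az": -1.03}, {"dx": 460, "dy": -345, "dz": -130, "az": -1.03}, {"dx": 460, "dy": -345, "dz": -130, "az": -1.03}, {"dx": 460, "dy": -345, "dz": -130, "az": -1.03}, {"dx": 460, "dy": -345, "dz": -130, "az": -1.03}]' --jaw 0

```text
validation failed for argument at $.mo...
```

Run:
```python
from plant import bot
from h import *
import pickle
m=bot.camera_model('wrist');im=bot.camera('wrist');cv2.imwrite('pics/w1.png',im);pickle.dump(m,open('w1.pkl','wb'))
s=bot.state();print(s['time'],s['eef_pos'],s['tool_rot'],s['joint_positions']);print({k:np.round(v,3).tolist() for k,v in m.items() if k in('R','t','intrinsics')},m.keys())
```

```text
0.75 [ 0.18814771 -0.59601586  0.23133484] [3.14153349e+00 1.36982719e-05 3.05780868e-01] [-1.39110997e+00  2.20360017e-01  1.52648037e+00 -6.24603130e-06
  1.39469185e+00 -1.26093417e-01]
{'intrinsics': [[297.319, 0.0, 258.249], [0.0, 297.319, 191.441], [0.0, 0.0, 1.0]], 'R': [[0.301, -0.954, -0.001], [-0.903, -0.286, 0.321], [-0.306, -0.096, -0.947]], 't': [-0.625, -0.042, 0.381]} dict_keys(['intrinsics', 'R', 't'])
```

View pics/w1.png

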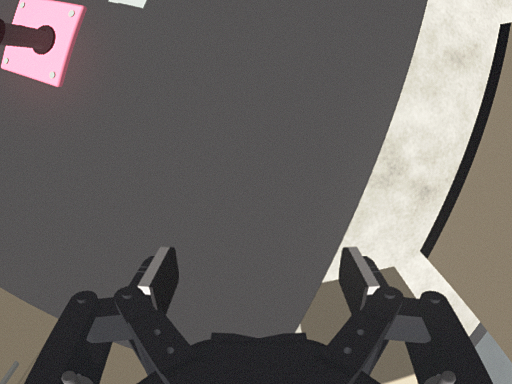

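That picture is still from the start pose, because the call was refused: it shows only the fingers and a corner of the pink look-alike. I'll resend with all the keys.

Emit:
apply_moves --moves '[{"dx": 0, "dy": 0, "dz": -50, "ax": 0, "ay": 0, "az": 0}, {"dx": 0, "dy": 0, "dz": -100, "ax": 0, "ay": 0, "az": 0}, {"dx": 460, "dy": -345, "dz": -130, "ax": 0, "ay": 0, "az": -1.03}, {"dx": 460, "dy": -345, "dz": -130, "ax": 0, "ay": 0, "az": -1.03}, {"dx": 460, "dy": -345, "dz": -130, "ax": 0, "ay": 0, "az": -1.03}, {"dx": 460, "dy": -345, "dz": -130, "ax": 0, "ay": 0, "az": -1.03}, {"dx": 460, "dy": -345, "dz": -130, "ax": 0, "ay": 0, "az": -1.03}, {"dx": 460, "dy": -345, "dz": -130, "ax": 0, "ay": 0, "az": -1.03}, {"dx": 460, "dy": -345, "dz": -130, "ax": 0, "ay": 0, "az": -1.03}, {"dx": 460, "dy": -345, "dz": -130, "ax": 0, "ay": 0, "az": -1.03}, {"dx": 460, "dy": -345, "dz": -130, "ax": 0, "ay": 0, "az": -1.03}, {"dx": 460, "dy": -345, "dz": -130, "ax": 0, "ay": 0, "az": -1.03}, {"dx": 460, "dy": -345, "dz": -130, "ax": 0, "ay": 0, "az": -1.03}, {"dx": 460, "dy": -345, "dz": -130, "ax": 0, "ay": 0, "az": -1.03}, {"dx": 460, "dy": -345, "dz": -130, "ax": 0, "ay": 0, "az": -1.03}, {"dx": 460, "dy": -345, "dz": -130, "ax": 0, "ay": 0, "az": -1.03}, {"dx": 460, "dy": -345, "dz": -130, "ax": 0, "ay": 0, "az": -1.03}]' --jaw 0 --newtons 40

```text
time: 2.45
eef_pos: [0.5224, -0.1294, 0.3612]
tool_rot: [-3.141, 0.0, 1.335]
force: [-0.2, -0.2, -0.1]
finger_gap: 0.0001
finger_force: 0.0
```

```bash
cat > shot.py <<'E'
import sys,pickle
from plant import bot
from h import *
n=sys.argv[1];m=bot.camera_model('wrist');m['fish']=1;im=bot.camera('wrist');cv2.imwrite(f'pics/{n}.png',im);pickle.dump(m,open(n+'.pkl','wb'))
print(bot.state()['eef_pos'],-np.array(m['R']).T@m['t'])
for nm,r in dict(blue=([105,150,60],[125,255,255]),red=([0,170,70],[6,255,255])).items(): print(nm,blobs(im,*r,amin=15)[0])
E
python3 shot.py w2
```

```text
[ 0.52237412 -0.12960652  0.36124536] [ 0.54217999 -0.04909852  0.50358701]
blue []
red [([406.8, 11.5], [394, 0, 26, 24, 451]), ([283.8, 173.1], [281, 165, 7, 15, 72]), ([128.2, 283.2], [123, 275, 12, 17, 105])]
```

View pics/w2.png

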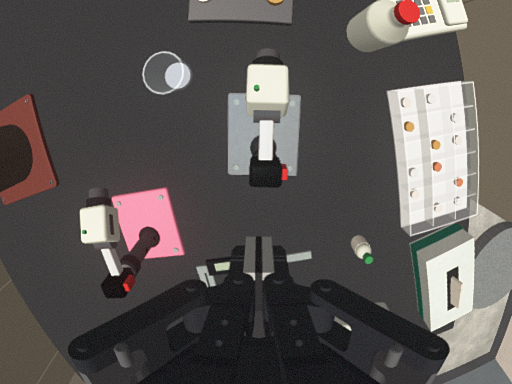

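The wrist view shows the grey stand squared up with the tool. The grip is at about (267,172) with the red button at (284,173), and the gauge base is at the top edge. I'll shift towards the gauge in two stages.

Emit:
apply_moves --moves '[{"dx": 35, "dy": -5, "dz": 0, "ax": 0, "ay": 0, "az": 0}, {"dx": 70, "dy": -10, "dz": 0, "ax": 0, "ay": 0, "az": 0}, {"dx": 70, "dy": -10, "dz": 0, "ax": 0, "ay": 0, "az": 0}, {"dx": 70, "dy": -10, "dz": 0, "ax": 0, "ay": 0, "az": 0}]'

```text
time: 2.9
eef_pos: [0.5292, -0.0588, 0.3615]
tool_rot: [3.141, 0.001, 1.336]
force: [-0.2, 0.5, -0.2]
finger_gap: -0.0004
finger_force: 0.0
```

```bash
python3 shot.py w3
```

```text
[ 0.52924722 -0.05929028  0.36139541] [0.54883152 0.02156931 0.50382422]
blue [([240.8, 2.9], [230, 0, 23, 8, 141])]
red [([414.0, 66.8], [402, 55, 25, 24, 463]), ([290.2, 228.2], [288, 219, 6, 17, 72])]
```

Emit:
apply_moves --moves '[{"dx": 45, "dy": -5, "dz": 0, "ax": 0, "ay": 0, "az": 0}, {"dx": 90, "dy": -10, "dz": 0, "ax": 0, "ay": 0, "az": 0}, {"dx": 100, "dy": -10, "dz": 0, "ax": 0, "ay": 0, "az": 0}, {"dx": 100, "dy": -10, "dz": 0, "ax": 0, "ay": 0, "az": 0}]'

```text
time: 3.35
eef_pos: [0.5433, 0.0414, 0.3612]
tool_rot: [-3.142, 0.0, 1.337]
force: [0.1, -0.6, 0.3]
finger_gap: -0.0002
finger_force: 0.0
```

```bash
python3 shot.py w4
python3 - <<'E'
from h import *
import cv2
a=cv2.imread('pics/w3.png');b=cv2.imread('pics/w4.png')
cv2.imwrite('pics/w34.png',np.hstack([cv2.resize(x,(400,300)) for x in(a,b)]))
E
```

```text
[0.5431457  0.04040224 0.36116872] [0.56278856 0.12176297 0.50355642]
blue [([72.8, 9.2], [45, 0, 63, 25, 1147]), ([250.4, 87.5], [238, 76, 25, 24, 458])]
red [([416.1, 147.0], [404, 136, 24, 24, 443])]
```

View pics/w34.png

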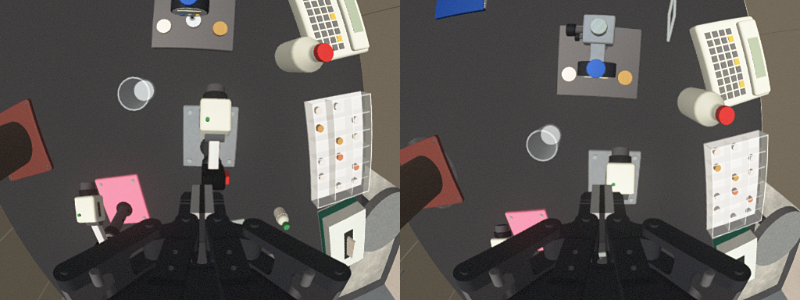

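The left view (w3) shows the stand's button at (290,228) in full-size pixels. The right view (w4) shows the gauge with its cap at (250,87), the column beyond it and side specimens on either side.

Run:
```python
from plant import bot
from h import *
import pickle
ms,mt=bot.camera_model('scene'),bot.camera_model('top')
w2,w3,w4=[pickle.load(open(f'w{i}.pkl','rb')) for i in(2,3,4)]
for w in(w2,w3,w4): w['fish']=1
cap=[ray(w4,(250.4,87.5)),ray(ms,(291,235.6)),ray(mt,(194,170.8))]
print('cap',tri(cap),tri(cap[:2])[0],tri([cap[0],cap[2]])[0])
b=[ray(w2,(283.8,173.1)),ray(w3,(290.2,228.2)),ray(ms,(204.8,170.3)),ray(mt,(307.9,171.4))]
print('btn',tri(b[:2]),tri(b[:3]))
# black grip blobs around button in w2,w3
for n,box in (('w2',(240,148,300,195)),('w3',(250,200,300,255))):
    im=cv2.imread(f'pics/{n}.png');x0,y0,x1,y1=box
    cv2.imwrite(f'pics/g_{n}.png',cv2.resize(cv2.convertScaleAbs(im[y0-10:y1+10,x0-10:x1+10],alpha=2.5),None,fx=6,fy=6,interpolation=1))
g2=cv2.imread('pics/g_w2.png');g3=cv2.imread('pics/g_w3.png')
print(g2.shape,g3.shape);H=max(g2.shape[0],g3.shape[0])
cv2.imwrite('pics/g.png',np.hstack([cv2.copyMakeBorder(g,0,H-g.shape[0],0,0,0) for g in(g2,g3)])[:600,:])
```

```text
cap (array([0.55649967, 0.13172045, 0.18851379]), [np.float64(0.7), np.float64(1.1), np.float64(0.6)]) [0.55589955 0.13168284 0.18707363] [0.55641527 0.13099473 0.19173486]
btn (array([ 0.54981841, -0.14253832,  0.1740863 ]), [np.float64(0.2), np.float64(0.2)]) (array([ 0.54939313, -0.14150749,  0.17334583]), [np.float64(1.2), np.float64(1.4), np.float64(2.6)])
(402, 480, 3) (450, 420, 3)
```

View pics/g.png

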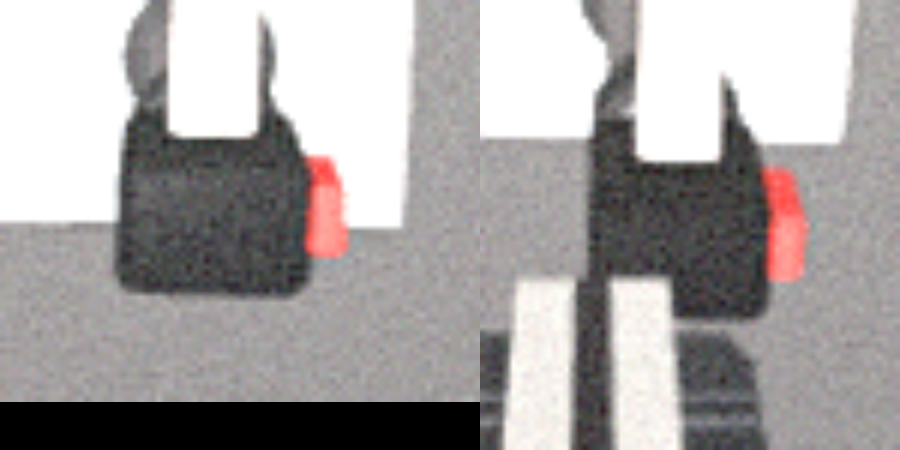

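Run:
```python
from h import *
import pickle
w2,w3=[pickle.load(open(f'w{i}.pkl','rb')) for i in(2,3)]
X,e=tri([ray(w2,(284.7,175)),ray(w3,(291.2,230.8))]);print('btn top',X,e, atz(ray(w2,(284.7,175)),.185),atz(ray(w3,(291.2,230.8)),.185))
P=lambda w,o,zx,zy:atz(ray(w,(o[0]+zx/6,o[1]+zy/6)),.195)
a=P(w2,(230,138),120,290);b=P(w2,(230,138),308,294);c=P(w3,(240,190),770-480,316)
print('edge',a,b,c,np.linalg.norm(b-a));d=(b-a)/np.linalg.norm(b-a);print('yaw',np.arctan2(d[0],-d[1]))
ex=np.array([-d[1],d[0],0]);print('grip centre',(a+b)/2+.013*ex)
```

```text
btn top [ 0.55025938 -0.14319536  0.18029732] [np.float64(0.2), np.float64(0.2)] [ 0.54992482 -0.14180437  0.185     ] [ 0.55045544 -0.14082498  0.185     ]
edge [ 0.51017802 -0.14263422  0.195     ] [ 0.54326011 -0.15134979  0.195     ] [ 0.54413955 -0.15034514  0.195     ] 0.03421089947889843
yaw 1.3131968637871796
grip centre [ 0.53003095 -0.13442095  0.195     ]
```

Emit:
apply_moves --moves '[{"dx": 45, "dy": -4, "dz": 0, "ax": 0, "ay": 0, "az": 0}, {"dx": 92, "dy": -8, "dz": 0, "ax": 0, "ay": 0, "az": 0}, {"dx": 92, "dy": -8, "dz": 50, "ax": 0, "ay": 0, "az": 0}, {"dx": 92, "dy": -8, "dz": 100, "ax": 0, "ay": 0, "az": 0}, {"dx": 92, "dy": -8, "dz": 140, "ax": 0, "ay": 0, "az": 0}, {"dx": 92, "dy": -8, "dz": 155, "ax": 0, "ay": 0, "az": 0}, {"dx": 92, "dy": -8, "dz": 160, "ax": 0, "ay": 0, "az": 0}]'

```text
time: 4.1
eef_pos: [0.556, 0.131, 0.1996]
tool_rot: [-3.138, 0.002, 1.334]
force: [-0.2, -0.2, 0.7]
finger_gap: 0.0002
finger_force: 0.0
```

```bash
python3 shot.py w5
```

```text
[0.55685537 0.13138716 0.20077582] [0.57626311 0.21136053 0.34185647]
blue [([27.1, 28.3], [0, 0, 60, 64, 3298]), ([259.2, 231.9], [237, 220, 45, 26, 679])]
red [([459.8, 9.0], [415, 0, 92, 20, 1482]), ([481.9, 275.8], [467, 260, 31, 33, 716])]
```

View pics/w5.png

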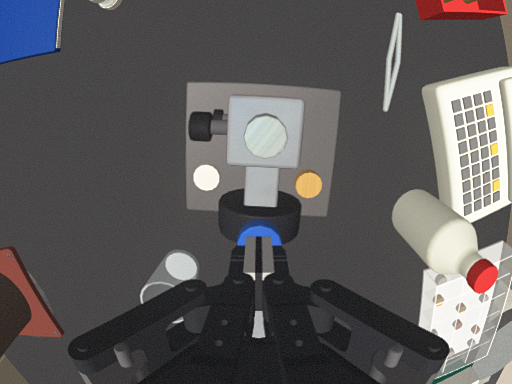

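The fingertips sit centred over the blue cap at (259,235) and the column with its knob lies clear ahead. Aluminium is under the foot, since white and brass are at the sides. Now I'll press down.

Emit:
apply_moves --moves '[{"dx": 0, "dy": 0, "dz": 6, "ax": 0, "ay": 0, "az": 0}, {"dx": 0, "dy": 0, "dz": 12, "ax": 0, "ay": 0, "az": 0}, {"dx": 0, "dy": 0, "dz": 18, "ax": 0, "ay": 0, "az": 0}, {"dx": 0, "dy": 0, "dz": 24, "ax": 0, "ay": 0, "az": 0}, {"dx": 0, "dy": 0, "dz": 30, "ax": 0, "ay": 0, "az": 0}, {"dx": 0, "dy": 0, "dz": 36, "ax": 0, "ay": 0, "az": 0}, {"dx": 0, "dy": 0, "dz": 41, "ax": 0, "ay": 0, "az": 0}, {"dx": 0, "dy": 0, "dz": 45, "ax": 0, "ay": 0, "az": 0}, {"dx": 0, "dy": 0, "dz": 48, "ax": 0, "ay": 0, "az": 0}, {"dx": 0, "dy": 0, "dz": 48, "ax": 0, "ay": 0, "az": 0}]'

```text
time: 5.15
eef_pos: [0.5573, 0.133, 0.1533]
tool_rot: [3.14, -0.001, 1.336]
force: [3.2, -1.8, 4.3]
finger_gap: -0.0001
finger_force: 2.3
```

Emit:
apply_moves --moves '[{"dx": 0, "dy": 0, "dz": 1, "ax": 0, "ay": 0, "az": 0}, {"dx": 0, "dy": 0, "dz": 2, "ax": 0, "ay": 0, "az": 0}, {"dx": 0, "dy": 0, "dz": 3, "ax": 0, "ay": 0, "az": 0}, {"dx": 0, "dy": 0, "dz": 3, "ax": 0, "ay": 0, "az": 0}]'

```text
time: 5.55
eef_pos: [0.5573, 0.133, 0.1506]
tool_rot: [3.14, -0.001, 1.336]
force: [3.3, -1.6, 5.0]
finger_gap: 0.0
finger_force: 2.5
```

Emit:
apply_moves --moves '[{"dx": 0, "dy": 0, "dz": 1, "ax": 0, "ay": 0, "az": 0}, {"dx": 0, "dy": 0, "dz": 2, "ax": 0, "ay": 0, "az": 0}, {"dx": 0, "dy": 0, "dz": 2, "ax": 0, "ay": 0, "az": 0}]'

```text
time: 5.85
eef_pos: [0.5574, 0.133, 0.15]
tool_rot: [3.14, -0.001, 1.336]
force: [0.0, -1.5, 12.2]
finger_gap: 0.0002
finger_force: 6.5
```

Emit:
apply_moves --moves '[{"dx": 0, "dy": 0, "dz": 1, "ax": 0, "ay": 0, "az": 0}, {"dx": 0, "dy": 0, "dz": 1.5, "ax": 0, "ay": 0, "az": 0}, {"dx": 0, "dy": 0, "dz": 1.5, "ax": 0, "ay": 0, "az": 0}]'

```text
time: 6.15
eef_pos: [0.5575, 0.133, 0.15]
tool_rot: [3.14, -0.001, 1.336]
force: [-4.3, -1.6, 21.5]
finger_gap: 0.0003
finger_force: 10.6
```

The dead stop is reached, with z at 0.150 and the force rising. I'll lift off and go above the grip.

Emit:
apply_moves --moves '[{"dx": 0, "dy": 0, "dz": -20, "ax": 0, "ay": 0, "az": 0}, {"dx": 0, "dy": 0, "dz": -65, "ax": 0, "ay": 0, "az": 0}, {"dx": 0, "dy": 0, "dz": -110, "ax": 0, "ay": 0, "az": 0}, {"dx": -40, "dy": 5, "dz": -120, "ax": 0, "ay": 0, "az": 0}, {"dx": -85, "dy": 11, "dz": -120, "ax": 0, "ay": 0, "az": 0}, {"dx": -130, "dy": 17, "dz": -120, "ax": 0, "ay": 0, "az": 0}, {"dx": -175, "dy": 23, "dz": -120, "ax": 0, "ay": 0, "az": 0}, {"dx": -220, "dy": 29, "dz": -120, "ax": 0, "ay": 0, "az": 0}, {"dx": -255, "dy": 34, "dz": -110, "ax": 0, "ay": 0, "az": 0}, {"dx": -267, "dy": 36, "dz": -100, "ax": 0, "ay": 0, "az": 0}, {"dx": -267, "dy": 36, "dz": -90, "ax": 0, "ay": 0, "az": 0}, {"dx": -267, "dy": 36, "dz": -90, "ax": 0, "ay": 0, "az": 0}]' --jaw 85

```text
time: 7.35
eef_pos: [0.5281, -0.1335, 0.2337]
tool_rot: [-3.136, -0.002, 1.336]
force: [0.3, 0.4, -0.3]
finger_gap: 0.0849
finger_force: 0.0
```

```bash
python3 shot.py w6
python3 - <<'E'
from h import *
import pickle
w=pickle.load(open('w6.pkl','rb'))
K=w['intrinsics']
for p in ([.5297,-.1355,.195],[.5502,-.142,.185]):
    q=np.array(w['R'])@p+w['t'];r=np.arctan2(np.hypot(q[0],q[1]),q[2]);u=q[:2]/np.hypot(q[0],q[1])*r*297.3;print(u+[K[0][2],K[1][2]])
E
```

```text
[ 0.52873115 -0.13331005  0.23498237] [ 0.54838641 -0.05363882  0.37631447]
blue []
red [([290.3, 215.0], [285, 200, 11, 28, 207])]
[261.19672263 224.18976425]
[291.50479572 220.18582318]
```

View pics/w6.png

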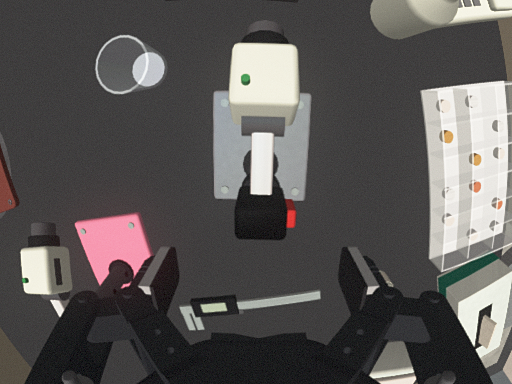

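The grip top spans about (235–287, 190–239) between the open fingers, whose centre column is about 260. The button is at (291,215), slightly ahead of the prediction, so I'll refine the own-x position.

Run:
```python
from h import *
import pickle
w=pickle.load(open('w6.pkl','rb'));im=cv2.imread('pics/w6.png')
g=cv2.cvtColor(im,cv2.COLOR_BGR2GRAY)
print(g[205:246,248:274].mean(1).round().astype(int).tolist())
print(g[222:234,228:300].mean(0).round().astype(int).tolist())
h=cv2.cvtColor(im,cv2.COLOR_BGR2HSV);v=im[195:232,285:298,2];print(v.max(1).tolist())
tx=np.array([.2326,.9726,0]);
for p in [(261,238.5),(235,228),(287,228)]:print(atz(ray(w,p),.195))
e=atz(ray(w,(261,238.5)),.195);print('c',e+.013*tx)
print('btn',tri([ray(w,(290.5,216)),ray(pickle.load(open('w2.pkl','rb')),(284.7,175))]))
```

```text
[27, 29, 31, 30, 30, 31, 34, 32, 34, 31, 30, 31, 28, 28, 28, 26, 28, 27, 26, 25, 26, 25, 24, 24, 24, 23, 22, 23, 21, 22, 21, 23, 19, 18, 38, 60, 64, 63, 61, 62, 63]
[63, 61, 64, 63, 64, 64, 48, 21, 18, 22, 23, 25, 27, 26, 24, 26, 23, 26, 23, 26, 24, 24, 24, 27, 24, 24, 23, 24, 25, 25, 23, 24, 25, 24, 24, 22, 25, 25, 24, 22, 24, 24, 23, 24, 26, 24, 23, 24, 22, 25, 24, 24, 24, 23, 25, 23, 20, 22, 51, 78, 86, 85, 84, 84, 85, 81, 73, 68, 63, 64, 63, 64]
[167, 158, 162, 162, 156, 134, 115, 112, 117, 116, 118, 116, 118, 116, 129, 182, 227, 229, 235, 237, 238, 236, 236, 235, 234, 233, 230, 234, 231, 231, 231, 229, 178, 74, 68, 68, 69]
[ 0.52708806 -0.1460282   0.195     ]
[ 0.51180136 -0.13424743  0.195     ]
[ 0.54601813 -0.14235346  0.195     ]
c [ 0.53011186 -0.1333844   0.195     ]
btn (array([ 0.55036587, -0.14772893,  0.16461862]), [np.float64(0.1), np.float64(0.1)])
```

Laterally the fingers are already centred on the grip, so I'll descend.

Emit:
apply_moves --moves '[{"dx": 0, "dy": 0, "dz": 30, "ax": 0, "ay": 0, "az": 0}, {"dx": -1, "dy": 0, "dz": 60, "ax": 0, "ay": 0, "az": 0}, {"dx": -1, "dy": 0, "dz": 80, "ax": 0, "ay": 0, "az": 0}, {"dx": -1, "dy": 0, "dz": 85, "ax": 0, "ay": 0, "az": 0}, {"dx": -1, "dy": 0, "dz": 85, "ax": 0, "ay": 0, "az": 0}, {"dx": -1, "dy": 0, "dz": 85, "ax": 0, "ay": 0, "az": 0}]' --jaw 85

```text
time: 8.0
eef_pos: [0.5304, -0.1358, 0.1533]
tool_rot: [3.139, 0.0, 1.337]
force: [-0.9, 0.1, 0.5]
finger_gap: 0.085
finger_force: 0.0
```

Emit:
apply_moves --moves '[{"dx": 0, "dy": 0, "dz": 0, "ax": 0, "ay": 0, "az": 0}, {"dx": 0, "dy": 0, "dz": 0, "ax": 0, "ay": 0, "az": 0}, {"dx": 0, "dy": 0, "dz": 0, "ax": 0, "ay": 0, "az": 0}, {"dx": 0, "dy": 0, "dz": 0, "ax": 0, "ay": 0, "az": 0}, {"dx": 0, "dy": 0, "dz": 0, "ax": 0, "ay": 0, "az": 0}, {"dx": 0, "dy": 0, "dz": 0, "ax": 0, "ay": 0, "az": 0}, {"dx": 0, "dy": 0, "dz": 0, "ax": 0, "ay": 0, "az": 0}, {"dx": 0, "dy": 0, "dz": 0, "ax": 0, "ay": 0, "az": 0}]' --jaw 25 --newtons 50

```text
time: 8.8
eef_pos: [0.5286, -0.1362, 0.1535]
tool_rot: [-3.14, -0.0, 1.335]
force: [-8.1, 2.5, 11.1]
finger_gap: 0.036
finger_force: 52.1
```

```bash
python3 shot.py w7; python3 -c "
from plant import bot
s=bot.state();print(s['eef_pos'],s['force'],s['torque'],s['finger_gap'],s['finger_force'])"
```

```text
[ 0.52855649 -0.13614766  0.15349425] [ 0.54851256 -0.0559785   0.2959385 ]
blue []
red []
[ 0.52855649 -0.13614766  0.15349425] [-8.5345351   2.37208556 13.24810866] [ 0.30231726  1.32204741 -0.55152617] 0.03554510337615372 52.07036465406418
```

The gap reads 36 mm, so the button is right in, with 52 N on the pad. I'll pull up.

Emit:
apply_moves --moves '[{"dx": 0, "dy": 0, "dz": -5, "ax": 0, "ay": 0, "az": 0}, {"dx": 0, "dy": 0, "dz": -13, "ax": 0, "ay": 0, "az": 0}, {"dx": 0, "dy": 0, "dz": -23, "ax": 0, "ay": 0, "az": 0}, {"dx": 0, "dy": 0, "dz": -33, "ax": 0, "ay": 0, "az": 0}, {"dx": 0, "dy": 0, "dz": -43, "ax": 0, "ay": 0, "az": 0}, {"dx": 0, "dy": 0, "dz": -53, "ax": 0, "ay": 0, "az": 0}, {"dx": 0, "dy": 0, "dz": -63, "ax": 0, "ay": 0, "az": 0}, {"dx": 0, "dy": 0, "dz": -73, "ax": 0, "ay": 0, "az": 0}, {"dx": 0, "dy": 0, "dz": -83, "ax": 0, "ay": 0, "az": 0}, {"dx": 0, "dy": 0, "dz": -92, "ax": 0, "ay": 0, "az": 0}, {"dx": 0, "dy": 0, "dz": -99, "ax": 0, "ay": 0, "az": 0}, {"dx": 0, "dy": 0, "dz": -104, "ax": 0, "ay": 0, "az": 0}, {"dx": 0, "dy": 0, "dz": -108, "ax": 0, "ay": 0, "az": 0}, {"dx": 0, "dy": 0, "dz": -109, "ax": 0, "ay": 0, "az": 0}, {"dx": 0, "dy": 0, "dz": -109, "ax": 0, "ay": 0, "az": 0}]'

```text
time: 10.35
eef_pos: [0.5286, -0.1361, 0.2619]
tool_rot: [-3.14, 0.0, 1.336]
force: [-6.9, -0.1, -5.5]
finger_gap: 0.0359
finger_force: 52.5
```

Emit:
apply_moves --moves '[{"dx": 0, "dy": 0, "dz": -1, "ax": 0, "ay": 0, "az": 0}, {"dx": 0, "dy": 0, "dz": -2, "ax": 0, "ay": 0, "az": 0}, {"dx": 0, "dy": 0, "dz": -3, "ax": 0, "ay": 0, "az": 0}, {"dx": 0, "dy": 0, "dz": -3, "ax": 0, "ay": 0, "az": 0}, {"dx": 0, "dy": 0, "dz": -3, "ax": 0, "ay": 0, "az": 0}]'

```text
time: 10.85
eef_pos: [0.5286, -0.1361, 0.2636]
tool_rot: [-3.14, 0.0, 1.336]
force: [-6.2, -1.5, -10.9]
finger_gap: 0.0352
finger_force: 52.7
```

Run:
```python
from plant import bot
from h import *
a=bot.camera('scene');b=bot.camera('top')
for nm,im,box in(('scene',a,(275,215,320,290)),('top',b,(170,150,215,190))): print(nm,blobs(im,[105,150,60],[125,255,255],box)[0])
ms,mt=bot.camera_model('scene'),bot.camera_model('top')
for m in(ms,mt):
    q=np.array(m['intrinsics'])@(np.array(m['R'])@[.5565,.132,.149]+m['t']);print(q[:2]/q[2])
cv2.imwrite('pics/fin.png',np.hstack([cv2.resize(x,(400,300)) for x in(a,b)]))
s=bot.state();print(s['time'],s['eef_pos'],s['force'],s['finger_gap'],s['finger_force'])
```

```text
scene [([289.4, 244.8], [284, 239, 12, 12, 112])]
top [([196.1, 174.6], [191, 169, 11, 12, 93])]
[289.34666578 243.78416523]
[195.66731794 174.39217497]
10.95 [ 0.52853357 -0.13616677  0.26360922] [ -5.97553615  -1.02053105 -10.60204012] 0.03544040484776574 52.742118537425995
```

View pics/fin.png

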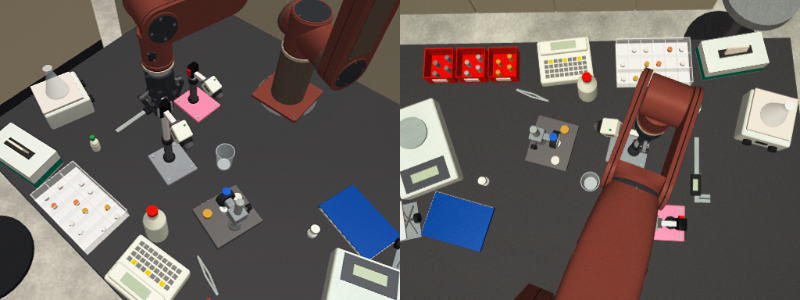

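The picture shows the camera held up high in the gripper, the gauge cap down where predicted for 150 mm, and the bystanders in place. The mast has moved 110 mm and the force is rising against its end stop.

```bash
python3 -c "
from plant import bot
print(bot.job_done())"
```

```text
the job is handed in; nothing more can be done
None
```

The job is handed in, though no verdict came back: the gauge rests on its collar over the aluminium specimen, and the camera is held at the mast's second stop (about 110 mm up) with the button squeezed in.

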